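# Pack the dough tubs and screw down the hold-down bar

### The job

Pack up the dough tubs for the next class: stand every loose yellow tub upright on the floor of an empty cell of the plywood crate (some cells are already taken by short pots down inside, so feel or look first). Then swing the hold-down bar fully closed over the tubs, its fork round the stud, and after that screw the knurled ring down clockwise until it seats hard on the bar. Leave the mouse, tape roll and screwdriver where they are.

Things in the scene. Friction and masses are not known exactly. Their poses are not given: they have to be found in the camera images.
- crate: plywood crate fixed to the table, 184 x 268 mm (x, y), deck 50 mm high, origin under its centre. Six square cells, 2 (x) by 3 (y), 84 mm apart, 68 mm wide, floor 6 mm above the table. One or two, not reported, already hold a short closed pot (56 mm across, 34 mm high, lid 10 mm below the deck): see or feel which (a tub lowered into a taken cell stops 34 mm too high)
- cell0 (a point): centre of the floor of one cell of the crate, at -42 mm in the crate's x and -84 mm in its y
- cell1 (a point): centre of the floor of one cell of the crate, at +42 mm in the crate's x and -84 mm in its y
- cell2 (a point): centre of the floor of one cell of the crate, at -42 mm in the crate's x and +0 mm in its y
- cell3 (a point): centre of the floor of one cell of the crate, at +42 mm in the crate's x and +0 mm in its y
- cell4 (a point): centre of the floor of one cell of the crate, at -42 mm in the crate's x and +84 mm in its y
- cell5 (a point): centre of the floor of one cell of the crate, at +42 mm in the crate's x and +84 mm in its y
- tub0: closed yellow dough tub, upright cylinder 56 mm across and 84 mm high, 100 to 210 g and bottom-heavy, standing on the table at first; origin under its centre, z up. Three or four are there; an absent one is reported as None
- tub1: closed yellow dough tub, upright cylinder 56 mm across and 84 mm high, 100 to 210 g and bottom-heavy, standing on the table at first; origin under its centre, z up. Three or four are there; an absent one is reported as None
- tub2: closed yellow dough tub, upright cylinder 56 mm across and 84 mm high, 100 to 210 g and bottom-heavy, standing on the table at first; origin under its centre, z up. Three or four are there; an absent one is reported as None
- tub3: closed yellow dough tub, upright cylinder 56 mm across and 84 mm high, 100 to 210 g and bottom-heavy, standing on the table at first; origin under its centre, z up. Three or four are there; an absent one is reported as None
- bar (a joint): angle (rad) of the hold-down bar: 0 = closed (a stop), along the crate's +y over its middle, fork round the stud; grows to 1.8 as it swings out level, clockwise from above, to the crate's +x; starts at 1.4 to 1.65. Aluminium, 44 mm wide, from its pivot to 22 mm past the stud, 94 to 104 mm above the table (seated tubs end at 90). Stays where left, friction 0.12 N m
- bar_pivot (a point): on the vertical pivot of the bar, 104 mm above the table (bar's top), at -170 mm in the crate's y
- bar_peg (a point): upright round black peg on the bar to move it by, 16 mm across, from 104 to 150 mm above the table, 130 mm from the pivot; the point lies on its axis 130 mm above the table
- ring (a joint): turning (rad) of the knurled threaded ring on its stud; grows as it is screwed down, clockwise seen from above; 15.71 = fully down on the bar, a hard stop. Starts 1.2 to 2 turns short of that; friction about 0.06 N m until then; goes down 8 mm a turn and does not run back
- ring_grip (a point): on the axis of the ring, 24 mm above its underside, 12 mm below its top. The ring is round, aluminium, 56 mm across, 36 mm high, on a steel stud 18 mm thick that stands at +180 mm in the crate's y and ends 162 mm above the table; seated, it spans 105 to 141 mm above the table, the bar right under it
- mouse: black computer mouse, 100 x 60 x 26 mm, origin under its centre; a bystander
- tape: roll of copper tape lying flat, 84 mm across, 20 mm high, origin under its centre; a bystander
- driver: screwdriver lying on the table, 180 mm long, origin under its middle; a bystander

How it is judged:
By the outcome, as a careful person would: the job done as asked, in the order asked, and still so for the second after the job is handed in, with the robot touching nothing.
Of tub0, tub1, tub2, tub3 only 3 to 4 are there at a start; the rules pass over those that are not, and their reading is None.
Of pot0, pot1, pot2, pot3, pot4, pot5 only 1 to 2 are there at a start; the rules pass over those that are not, and their reading is None.
At some moment in a run one of tub0, tub1, tub2, tub3 may be knocked a few centimetres aside while the robot is not near it.
It also fails if it takes over 208 s, if anything falls off the work surface, if the arm or the gripper's body presses on something with over 40 N, if the wrist force passes 120 N, or if a joint passes its speed limit or range.

### The arm

A 6-joint arm with a two-finger parallel gripper is mounted at the origin on the work surface. World frame = base frame: x ahead of the robot, y to its left, z up, the work surface at z = 0. Lengths are in m, angles in rad, forces in N, time in s.
With the tool pointing down it reaches from about 0.15 to 0.775 m from the base axis. Payload 6.1 kg.
Tool frame: the origin (TCP) lies at the very end of the fingers, on their centre line; the grasp point (between the pads) lies 19 mm behind it; z points along the fingers, y is the line along which they close (so a half turn about z gives the same grasp; the last joint's range is limited). The gripper opens to 85 mm and grips with 20 to 120 N. Pads are 22 mm wide; open, the fingers measure 114 mm over their backs; the gripper's body (76 mm by 85 mm) begins 54 mm behind the grasp point. The pads swing forward as they close: fully open they stand 13 mm farther back than shut.
Start: joints at [0, 0.126, -0.04, 1.405, 0, 1.571], TCP at [0.525, -0, 0.231] pointing down, gripper open.
Joint ranges: [-2.72, 2.72], [-0.95, 1.95], [-1.27, 1.35], [-1.78, 2.02], [-1.46, 1.47], [-3.14, 3.14]. Speed limits (rad/s): [2.39, 2.39, 3.01, 3.14, 3.14, 3.14].

### API

Orientations are given as a unit quaternion [w, x, y, z].
In Python, from bench import arm, eyes gives the robot as it stands.
- The arm moves only by the tool arm_command, never from a script. Its argument "rows" is a list of rows, each a list of 7 numbers: the turn, a rotation vector about the tool's x, y, z in rad, then the shift along the tool's x, y, z in mm, then the closure in counts, from 0 (fully open) to 255 (shut). In form: [[ax, ay, az, tx, ty, tz, gripper], ...]. A call has 1 to 5 rows; each row is the pose to reach, as a shift and turn from the pose commanded when the call began, along the tool's axes at that moment; what a row does not reach only later rows make up. A row lasts 1/8 s, in which the tool goes at most 62.5 mm and 10.7 degrees, less where a joint would pass 70% of its speed; a pose out of reach is approached as far as the arm can. A call with a gripper value outside its range is refused whole. The fingers move at their own pace and stop on an object; the grip force is fixed at half the most. Time passes only in rows, so rows that repeat a pose let the fingers close. It gives the time, the measured TCP pose, the force, the opening and the grip force at its end, in the units of the state.
- arm.state(): the state, without advancing time (a new reading comes with each control period).
- eyes.capture(name): name is "scene" or "side" or "wrist"; returns a dict with "image" (480x640x3 uint8, blue, green, red), "fx", "fy", "cx", "cy" (pixels), "k1" (the pictures are not rectified: a ray, as slopes to the right and down, at radius r is drawn at 1 + k1 r^2 times it, then the intrinsics apply), "origin" and "orientation" of the camera in the world; the wrist camera has in their place "hand_eye" (4x4, takes a point from camera to tool coordinates, whose origin is the TCP and whose axes are the flange's). Camera axes: x right, y down, z forward; pixel columns grow to the right and rows downward; lengths in m; the calibration is good to about 2 mm. A picture is of the moment at which its call begins: read the wrist's pose just before it. There is no depth.
- arm.close_job(): hands the job in; it is judged then, once.
The state is a dict: "time_s": time; "qpos": joint angles; "qvel": joint speeds; "tau": joint torques, N m; "position": TCP position; "orientation": TCP orientation; "force": force on the tool from outside, world axes, zero at the start; "torque": the same for the moment, N m; "grip_width": finger opening in m; "finger_force": force on a finger pad.
Only numpy, scipy, OpenCV 4.12 (cv2) and the standard library are available. Lean on these libraries where they do the work, as an engineer would, in place of code of your own. Each camera call takes 0.05 s, during which the arm holds its last target. There are 200 camera calls.

## Working session

There is one attempt and no reset: what is moved stays moved. The work goes in short steps, Python scripts to look and compute and a tool call to move; the robot and the scene stay as the last step left them, time stands still between calls to the robot, and variables do not carry over. Pictures are saved under pics/ and viewed, at most 16 in all, crops included, and the job is handed in when it is done.

Besides the shell and the picture viewer there is one more tool, called after "Request:" in YAML: its name, and indented under it one key for each argument. arm_command: Moves the arm, as the interface text tells. Its arguments: {"type":"object","properties":{"rows":{"type":"array"}},"required":["rows"]}

```bash
mkdir -p pics
cat > h.py <<'E'
import numpy as np,cv2,json
from scipy.spatial.transform import Rotation as R
from bench import arm,eyes
def rot(q): return R.from_quat([q[1],q[2],q[3],q[0]])
def cap(name,fn=None):
    s=arm.state(); c=eyes.capture(name)
    if name=="wrist":
        T=np.eye(4);T[:3,:3]=rot(s["orientation"]).as_matrix();T[:3,3]=s["position"]
        M=T@np.array(c["hand_eye"]);c["Rm"]=M[:3,:3];c["o"]=M[:3,3]
    else:
        o=np.array(c["orientation"]);c["Rm"]=rot(o).as_matrix() if o.size==4 else o;c["o"]=np.array(c["origin"])
    if fn: cv2.imwrite("pics/"+fn,c["image"])
    return c
def ray(c,u,v):
    x=np.array([(u-c["cx"])/c["fx"],(v-c["cy"])/c["fy"]]);y=x.copy()
    for _ in range(20): y=x/(1+c["k1"]*(y@y))
    return c["Rm"]@np.array([y[0],y[1],1])
def onz(c,u,v,z):
    d=ray(c,u,v);return c["o"]+d*(z-c["o"][2])/d[2]
def proj(c,P):
    p=c["Rm"].T@(np.array(P)-c["o"]);y=p[:2]/p[2];y=y*(1+c["k1"]*(y@y))
    return np.array([y[0]*c["fx"]+c["cx"],y[1]*c["fy"]+c["cy"]])
def togo(P,yaw=None):
    """shift in tool axes (mm) from measured pose to P"""
    s=arm.state();return np.round(rot(s["orientation"]).inv().apply(np.array(P)-s["position"])*1e3,1)
E
python3 - <<'E'
from h import *
for n in["scene","side","wrist"]:
    c=cap(n,n+"0.png");print(n,c["o"],c["Rm"].round(3).tolist(),c["fx"],c["k1"])
s=arm.state();print(s["orientation"],s["position"],s["time_s"])
E
```

```text
scene [1.23998844 0.1410374  0.99775319] [[-0.203, 0.772, -0.603], [0.979, 0.167, -0.116], [0.011, -0.614, -0.79]] 529.7244920975022 0.03398220084671947
side [0.47280622 0.70888071 0.4832911 ] [[-0.993, -0.064, 0.102], [-0.12, 0.445, -0.888], [0.011, -0.893, -0.449]] 433.6422288458041 -0.09764854964892682
wrist [0.52558039 0.07190946 0.37254162] [[1.0, 0.001, -0.002], [0.0, -0.959, -0.284], [-0.002, 0.284, -0.959]] 342.40698989172733 -0.053890294322554
[-4.36645627e-04  7.07109912e-01  7.07103366e-01 -4.61095413e-04] [ 5.24671101e-01 -1.70015908e-05  2.30697606e-01] 0.15
```

View pics/scene0.png

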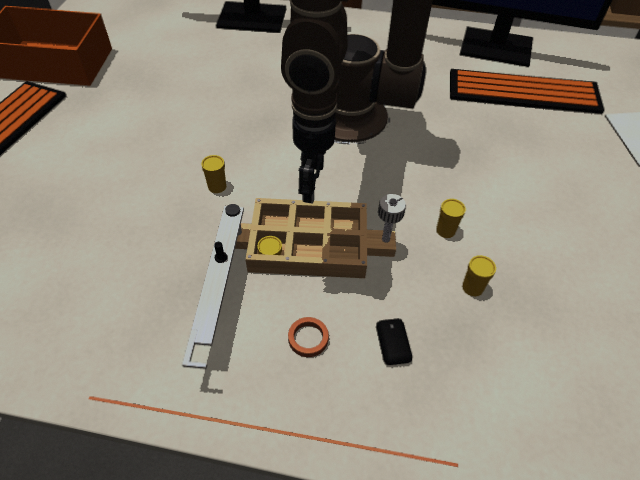

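View pics/side0.png

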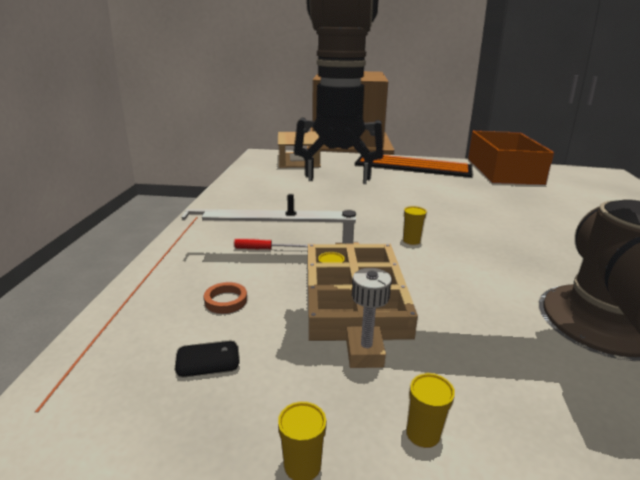

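Scene: three tubs (tops about (213,161), (452,206), (481,265)), the crate around (307,235) with a pot in the cell at (269,246), the bar swung out with its peg at (220,250), and the ring at (391,205). Side view agrees. Next: a zoom and the positions.

Run:
```python
from h import *
c=cap("scene");d=cap("side")
for n,k in(("scene",c),("side",d)):
    hsv=cv2.cvtColor(k["image"],cv2.COLOR_BGR2HSV)
    m=cv2.inRange(hsv,(22,170,110),(34,255,255))
    N,l,st,ce=cv2.connectedComponentsWithStats(m)
    for i in range(1,N):
        if st[i,4]>60:
            x,y,w,h,a=st[i]; print(n,st[i],"axis mid->z.042",onz(k,x+w/2,y+h/2,.042)[:2].round(3))
for nm,u,v,z in[("c1",251,200,.05),("c2",366,206,.05),("c3",367,265,.05),("c4",248,261,.05),("pot",269,245,.04),("ringtop",391,201,.141+.012),("pivot",233,210,.104),("peg",218,245,.15),("forkend",195,365,.104)]:
    print(nm,onz(c,u,v,z).round(3))
cv2.imwrite("pics/z.png",cv2.resize(c["image"][150:390,170:490],None,fx=2.5,fy=2.5,interpolation=cv2.INTER_CUBIC))
```

```text
scene [202 156  22  15 255] axis mid->z.042 [ 0.316 -0.301]
scene [441 199  24  18 311] axis mid->z.042 [0.339 0.31 ]
scene [257 236  25  19 355] axis mid->z.042 [ 0.542 -0.093]
scene [469 256  26  21 400] axis mid->z.042 [0.5  0.38]
side [405 207  21   9 144] axis mid->z.042 [ 0.34  -0.373]
side [318 252  27  11 256] axis mid->z.042 [ 0.537 -0.09 ]
side [ 411  373   43   34 1116] axis mid->z.042 [0.365 0.265]
side [ 279  402   47   39 1462] axis mid->z.042 [0.533 0.339]
c1 [ 0.424 -0.169  0.05 ]
c2 [0.384 0.105 0.05 ]
c3 [0.555 0.131 0.05 ]
c4 [ 0.6   -0.126  0.05 ]
pot [ 0.54  -0.095  0.04 ]
ringtop [0.451 0.159 0.153]
pivot [ 0.508 -0.182  0.104]
peg [ 0.642 -0.168  0.15 ]
forkend [ 0.878 -0.14   0.104]
```

View pics/z.png

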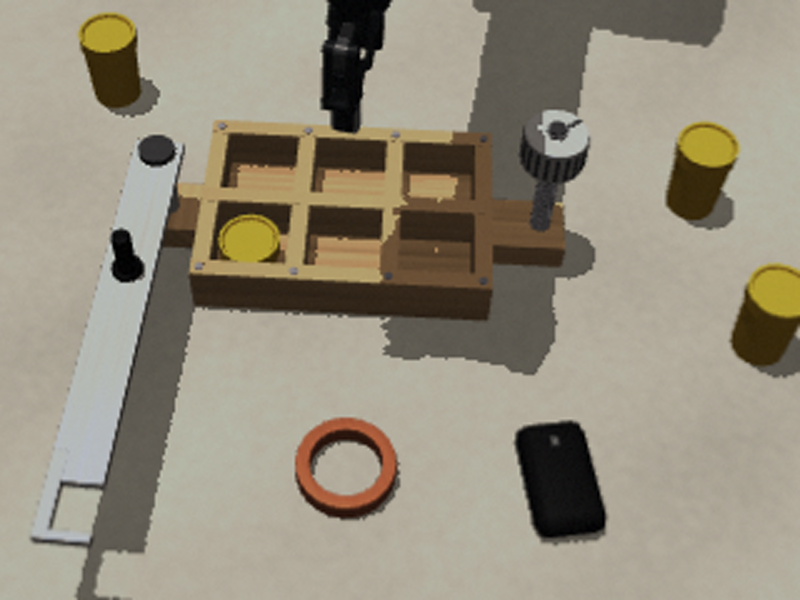

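View pics/wrist0.png

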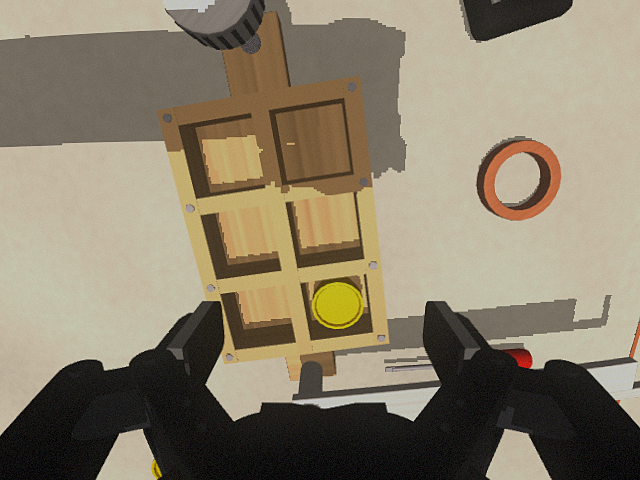

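Wrist view: crate screws at (167,118), (351,87), (381,338), (229,357). Only cell1 holds a pot (338,305); the other cells are empty. I'll use cells 0, 3 and 4, which share no sides.

Run:
```python
from h import *
c=cap("scene");d=cap("side");w=cap("wrist")
P=[onz(w,u,v,.05)[:2] for u,v in[(229,357),(381,338),(351,87),(167,118)]]
P=np.array(P);ctr=P.mean(0);ydir=(P[2]+P[3]-P[0]-P[1]);yaw=np.arctan2(-ydir[0],ydir[1])
xdir=P[1]+P[2]-P[0]-P[3];print(P.round(4).tolist(),np.linalg.norm(ydir)/2,np.linalg.norm(xdir)/2,"ctr",ctr,"yaw",yaw,np.arctan2(xdir[1],xdir[0]))
A=np.array([[np.cos(yaw),-np.sin(yaw)],[np.sin(yaw),np.cos(yaw)]])
for n,p in dict(c0=(-.042,-.084),c1=(.042,-.084),c2=(-.042,0),c3=(.042,0),c4=(-.042,.084),piv=(0,-.17),stud=(0,.18)).items():
    q=ctr+A@p;print(n,q.round(4),"wrist px at z.04",proj(w,[*q,.04]).round(0))
for nm,u,v in[("t-",213,163),("t+",453,208),("t++",482,266.5)]: print(nm,onz(c,u,v,.084).round(3))
for nm,u,v in[("t-",415,211.5),("t+",432,390),("t++",302.5,421.5)]: print(nm,onz(d,u,v,.084).round(3))
```

```text
[[0.4216, -0.1542], [0.5879, -0.1297], [0.5499, 0.1194], [0.3845, 0.0946]] 0.2517724411039108 0.16765519830023295 ctr [ 0.48597896 -0.0174707 ] yaw 0.1498258457775489 0.14710878150829979
c0 [ 0.457  -0.1068] wrist px at z.04 [260. 314.]
c1 [ 0.54   -0.0943] wrist px at z.04 [337. 304.]
c2 [ 0.4444 -0.0237] wrist px at z.04 [243. 241.]
c3 [ 0.5275 -0.0112] wrist px at z.04 [325. 229.]
c4 [0.4319 0.0593] wrist px at z.04 [225. 157.]
piv [ 0.5114 -0.1856] wrist px at z.04 [311. 376.]
stud [0.4591 0.1605] wrist px at z.04 [248.  40.]
t- [ 0.355 -0.282  0.084]
t+ [0.379 0.302 0.084]
t++ [0.532 0.369 0.084]
t- [ 0.354 -0.27   0.084]
t+ [0.376 0.307 0.084]
t++ [0.527 0.374 0.084]
```

Request:
arm_command:
  rows:
    - [0, 0, 0, -278, -170, 0, 0]
    - [0, 0, 0, -278, -170, 0, 0]
    - [0, 0, 0, -278, -170, 0, 0]
    - [0, 0, 0, -278, -170, 0, 0]
    - [0, 0, 0, -278, -170, 0, 0]

```text
time_s: 1.02
position: [0.3607, -0.2681, 0.2316]
orientation: [0.0, 0.707, 0.707, 0.0]
force: [1.7, -0.6, -0.2]
grip_width: 0.085
finger_force: 0.0
```

Request:
arm_command:
  rows:
    - [0, 0, 0, 0, 0, 0, 0]
    - [0, 0, 0, 0, 0, 0, 0]

```text
time_s: 1.27
position: [0.3619, -0.2667, 0.2313]
orientation: [-0.0, 0.708, 0.707, 0.0]
force: [-0.7, -0.4, -0.2]
grip_width: 0.0854
finger_force: 0.0
```

```bash
cat >> h.py <<'E'
def lids(name="wrist",z=.084,fn=None,amin=200):
    """yellow lid centres: ellipse fit of bright lid blobs"""
    c=cap(name,fn);hsv=cv2.cvtColor(c["image"],cv2.COLOR_BGR2HSV)
    m=cv2.inRange(hsv,(22,150,90),(36,255,255));out=[]
    for k in cv2.findContours(m,cv2.RETR_EXTERNAL,cv2.CHAIN_APPROX_NONE)[0]:
        if cv2.contourArea(k)<amin: continue
        (u,v),ax,an=cv2.fitEllipse(k);P=onz(c,u,v,z)
        # edge radius in world as check
        e=np.array([onz(c,*p[0],z)[:2] for p in k]);(x,y),r=cv2.minEnclosingCircle(e.astype(np.float32))
        print(name,(round(u),round(v)),"ell",P[:2].round(4),"circ",round(x,4),round(y,4),"r",round(r,4),"togo",togo([P[0],P[1],.05]))
E
python3 - <<'E'
from h import *
lids(fn="w1.png");s=arm.state();print(s["position"],s["time_s"])
E
```

```text
wrist (314, 249) ell [ 0.3543 -0.2855] circ 0.3545 -0.2863 r 0.0279 togo [-19.5  -8.  181.3]
wrist (522, 31) ell [ 0.5162 -0.1095] circ 0.5165 -0.1096 r 0.0245 togo [156.4 154.  181.4]
[ 0.36227531 -0.26606533  0.23129191] 1.325
```

View pics/w1.png

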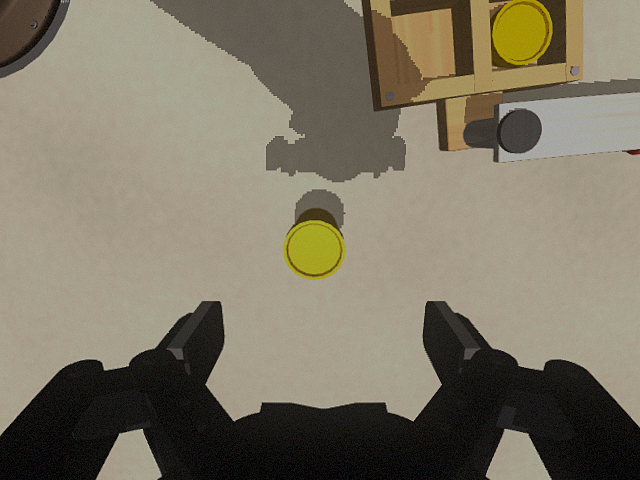

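Wrist view: the tub lid at (314,249), a clean 28 mm radius. Now lower and grasp.

Request:
arm_command:
  rows:
    - [0, 0, 0, -19, -8, 40, 0]
    - [0, 0, 0, -19, -8, 90, 0]
    - [0, 0, 0, -19, -8, 130, 0]
    - [0, 0, 0, -19, -8, 165, 0]
    - [0, 0, 0, -19, -8, 181, 0]

```text
time_s: 1.95
position: [0.3541, -0.2835, 0.0485]
orientation: [-0.001, 0.706, 0.708, -0.0]
force: [0.4, 0.3, 0.6]
grip_width: 0.0854
finger_force: 0.0
```

Request:
arm_command:
  rows:
    - [0, 0, 0, 0, 0, 0, 0]
    - [0, 0, 0, 0, 0, 0, 140]
    - [0, 0, 0, 0, 0, 0, 140]
    - [0, 0, 0, 0, 0, 0, 140]
    - [0, 0, 0, 0, 0, 0, 140]

```text
time_s: 2.58
position: [0.3548, -0.2863, 0.0521]
orientation: [0.001, 0.707, 0.707, 0.0]
force: [-1.7, 1.5, 6.5]
grip_width: 0.0543
finger_force: 62.7
```

Request:
arm_command:
  rows:
    - [0, 0, 0, 0, 0, 0, 140]
    - [0, 0, 0, 0, 0, 0, 140]

```text
time_s: 2.82
position: [0.3548, -0.2863, 0.052]
orientation: [0.001, 0.707, 0.707, 0.0]
force: [-1.3, 0.9, 5.4]
grip_width: 0.0547
finger_force: 62.7
```

Request:
arm_command:
  rows:
    - [0, 0, 0, 0, 0, -50, 140]
    - [0, 0, 0, 0, 0, -110, 140]
    - [0, 0, 0, 0, 0, -160, 140]
    - [0, 0, 0, 40, 20, -160, 140]
    - [0, 0, -0.1, 90, 50, -160, 140]

```text
time_s: 3.45
position: [0.4045, -0.1957, 0.2119]
orientation: [0.002, 0.671, 0.741, 0.0]
force: [0.8, -1.0, -2.5]
grip_width: 0.0548
finger_force: 64.6
```

Run:
```python
from h import *
print(togo([.457,-.1068,.16]),arm.state()["position"],arm.state()["grip_width"])
```

```text
[83.4 60.8 51.9] [ 0.40454885 -0.19570288  0.21186453] 0.05475451605243173
```

Request:
arm_command:
  rows:
    - [0, 0, -0.048, 42, 30, 10, 140]
    - [0, 0, -0.048, 83, 61, 20, 140]
    - [0, 0, -0.048, 83, 61, 40, 140]
    - [0, 0, -0.048, 83, 61, 52, 140]
    - [0, 0, -0.048, 83, 61, 52, 140]

```text
time_s: 4.08
position: [0.4556, -0.1072, 0.1578]
orientation: [-0.001, 0.653, 0.757, -0.0]
force: [0.2, 0.6, -1.6]
grip_width: 0.0546
finger_force: 64.6
```

```bash
cat >> h.py <<'E'
def yaw():
    y=rot(arm.state()["orientation"]).apply([0,1,0]);return round(float(np.arctan2(y[1],y[0])),4)
E
python3 - <<'E'
from h import *
print(togo([.457,-.1068,.058]),arm.state()["position"],yaw(),arm.state()["qpos"])
w=cap("wrist","w2.png")
E
```

```text
[ 0.2  1.6 99.8] [ 0.45560368 -0.10720639  0.15780199] 0.1472 [-2.31065455e-01  3.04571284e-02 -3.04576662e-01  1.23718495e+00
 -5.81451651e-05  1.19257494e+00]
```

View pics/w2.png

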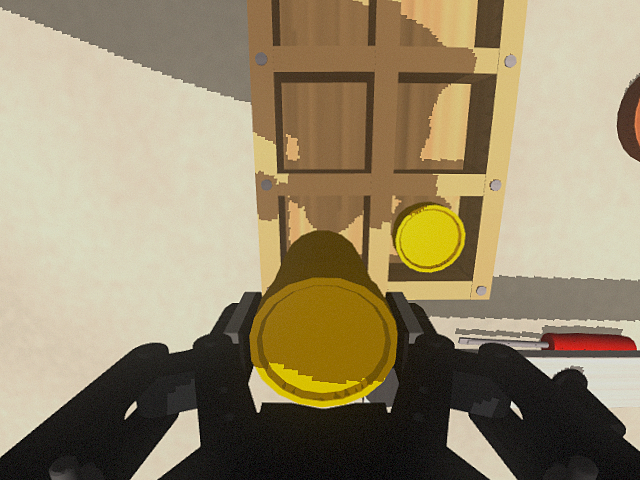

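The held tub (lid at 323,342) is over cell0, with the cell edges square to the fingers. Lowering.

Request:
arm_command:
  rows:
    - [0, 0, 0, 0, 2, 30, 140]
    - [0, 0, 0, 0, 2, 50, 140]
    - [0, 0, 0, 0, 2, 65, 140]
    - [0, 0, 0, 0, 2, 78, 140]

```text
time_s: 4.62
position: [0.4586, -0.1071, 0.0803]
orientation: [0.0, 0.653, 0.757, 0.0]
force: [-0.4, -0.7, -1.2]
grip_width: 0.0545
finger_force: 64.6
```

Request:
arm_command:
  rows:
    - [0, 0, 0, 0, 0, 8, 140]
    - [0, 0, 0, 0, 0, 14, 140]
    - [0, 0, 0, 0, 0, 18, 140]
    - [0, 0, 0, 0, 0, 21, 140]
    - [0, 0, 0, 0, 0, 21, 140]

```text
time_s: 5.25
position: [0.4583, -0.1066, 0.0592]
orientation: [-0.0, 0.653, 0.757, -0.0]
force: [0.3, -0.6, -1.0]
grip_width: 0.0547
finger_force: 64.6
```

Request:
arm_command:
  rows:
    - [0, 0, 0, 0, 0, 2, 140]
    - [0, 0, 0, 0, 0, 2, 90]
    - [0, 0, 0, 0, 0, 2, 70]
    - [0, 0, 0, 0, 0, 2, 70]
    - [0, 0, 0, 0, 0, 2, 70]

```text
time_s: 5.88
position: [0.4584, -0.1067, 0.0573]
orientation: [0.0, 0.653, 0.757, 0.0]
force: [0.0, 0.0, 1.0]
grip_width: 0.0623
finger_force: 0.0
```

Request:
arm_command:
  rows:
    - [0, 0, 0, 0, 0, -20, 70]
    - [0, 0, 0, 0, 0, -60, 70]
    - [0, 0, 0, 0, 0, -110, 40]
    - [0, 0, 0, 0, 0, -150, 0]
    - [0, 0, 0, 0, 0, -160, 0]

```text
time_s: 6.5
position: [0.4596, -0.1069, 0.22]
orientation: [0.002, 0.653, 0.757, 0.001]
force: [0.1, -0.8, -1.8]
grip_width: 0.0851
finger_force: 0.0
```

Run:
```python
from h import *
lids(z=.09,fn="w3.png");lids("scene")
print(togo([.378,.304-.02,.22]),arm.state()["position"],yaw())
```

```text
wrist (321, 233) ell [ 0.4586 -0.1071] circ 0.4584 -0.1072 r 0.0284 togo [ 1.000e-01 -1.400e+00  1.697e+02]
wrist (406, 220) ell [ 0.5256 -0.0862] circ 0.5259 -0.0867 r 0.024 togo [ 10.9  68.  169.9]
scene (482, 266) ell [0.5309 0.3695] circ 0.5305 0.3692 r 0.0281 togo [460.6 141.1 168. ]
scene (269, 245) ell [ 0.5718 -0.0837] circ 0.5717 -0.0836 r 0.027 togo [  6.3 114.8 168.2]
scene (453, 207) ell [0.377 0.302] circ 0.3769 0.3018 r 0.0283 togo [416.5 -21.1 167.7]
scene (271, 203) ell [ 0.4532 -0.1099] circ 0.4525 -0.1075 r 0.0279 togo [ -2.2  -6.4 168. ]
[398.4 -22.4  -2.3] [ 0.45887642 -0.10676444  0.21804143] 0.1479
```

Request:
arm_command:
  rows:
    - [0, 0, 0, 60, -3, -5, 0]
    - [0, 0, 0, 120, -7, -5, 0]
    - [0, 0, 0, 180, -10, -5, 0]
    - [0, 0, 0, 240, -14, -5, 0]
    - [0, 0, 0, 300, -17, -5, 0]

```text
time_s: 7.22
position: [0.3959, 0.189, 0.2205]
orientation: [-0.0, 0.653, 0.757, -0.001]
force: [1.0, -0.4, -0.0]
grip_width: 0.0851
finger_force: 0.0
```

Request:
arm_command:
  rows:
    - [0, 0, 0, 60, -3, 0, 0]
    - [0, 0, 0, 110, -5, 0, 0]
    - [0, 0, 0, 110, -5, 0, 0]
    - [0, 0, 0, 110, -5, 0, 0]

```text
time_s: 7.72
position: [0.3755, 0.2951, 0.2208]
orientation: [-0.0, 0.653, 0.758, -0.001]
force: [-0.3, -0.4, 0.4]
grip_width: 0.0853
finger_force: 0.0
```

Run:
```python
from h import *
lids();print(arm.state()["position"],yaw())
```

```text
wrist (324, 227) ell [0.3758 0.2991] circ 0.3763 0.3009 r 0.0278 togo [  4.6   0.9 171.2]
wrist (523, 172) ell [0.5291 0.3688] circ 0.5294 0.3681 r 0.028 togo [ 51.  162.7 170.9]
[0.37584809 0.29468286 0.22120694] 0.1474
```

Request:
arm_command:
  rows:
    - [0, 0, 0, 5, 1, 40, 0]
    - [0, 0, 0, 5, 1, 90, 0]
    - [0, 0, 0, 5, 1, 130, 0]
    - [0, 0, 0, 5, 1, 158, 0]
    - [0, 0, 0, 5, 1, 171, 0]

```text
time_s: 8.4
position: [0.3759, 0.2987, 0.0497]
orientation: [-0.0, 0.654, 0.757, -0.001]
force: [-0.5, 0.7, 0.3]
grip_width: 0.0854
finger_force: 0.0
```

Request:
arm_command:
  rows:
    - [0, 0, 0, 0, 0, 0, 0]
    - [0, 0, 0, 0, 0, 0, 140]
    - [0, 0, 0, 0, 0, 0, 140]
    - [0, 0, 0, 0, 0, 0, 140]
    - [0, 0, 0, 0, 0, 0, 140]

```text
time_s: 9.02
position: [0.3772, 0.3014, 0.053]
orientation: [0.0, 0.653, 0.757, 0.001]
force: [-2.0, -0.7, 5.9]
grip_width: 0.0549
finger_force: 62.7
```

Request:
arm_command:
  rows:
    - [0, 0, 0, 0, 0, 0, 140]
    - [0, 0, 0, 0, 0, -50, 140]
    - [0, 0, 0, 0, 0, -100, 140]
    - [0, 0, 0, 0, 0, -150, 140]
    - [0, 0, 0, 0, 0, -200, 140]

```text
time_s: 9.65
position: [0.3762, 0.3007, 0.2536]
orientation: [0.0, 0.653, 0.758, 0.001]
force: [-0.3, -0.0, -0.9]
grip_width: 0.0547
finger_force: 63.8
```

Run:
```python
from h import *
print(togo([.4319,.0593,.25]),arm.state()["position"],yaw(),arm.state()["qpos"])
```

```text
[-247.    19.4    3.5] [0.37622371 0.30074687 0.25362501] 0.1483 [ 6.74382223e-01  4.38347343e-02 -8.08709822e-02  1.44478267e+00
 -2.86455375e-05  2.09692510e+00]
```

Request:
arm_command:
  rows:
    - [0, 0, 0, -60, 5, 0, 140]
    - [0, 0, 0, -120, 10, 0, 140]
    - [0, 0, 0, -180, 15, 0, 140]
    - [0, 0, 0, -225, 18, 0, 140]
    - [0, 0, 0, -247, 19, 10, 140]

```text
time_s: 10.28
position: [0.4323, 0.0572, 0.2425]
orientation: [0.001, 0.654, 0.757, 0.001]
force: [-0.1, 0.5, -1.3]
grip_width: 0.0543
finger_force: 64.1
```

Request:
arm_command:
  rows:
    - [0, 0, 0, 0, 0, 40, 140]
    - [0, 0, 0, 0, 0, 80, 140]
    - [0, 0, 0, 0, 0, 100, 140]
    - [0, 0, 0, 0, 0, 100, 140]

```text
time_s: 10.78
position: [0.4306, 0.0591, 0.1404]
orientation: [-0.001, 0.653, 0.757, -0.001]
force: [-0.5, 0.4, -0.7]
grip_width: 0.0547
finger_force: 64.0
```

Run:
```python
from h import *
print(togo([.4319,.0593,.058]),arm.state()["position"],yaw(),arm.state()["force"])
```

```text
[-0.   1.6 82.4] [0.43055851 0.05913859 0.14040323] 0.1481 [-0.46364848  0.43813684 -0.66253255]
```

Request:
arm_command:
  rows:
    - [0, 0, 0, 0, 1, 25, 140]
    - [0, 0, 0, 0, 1, 45, 140]
    - [0, 0, 0, 0, 1, 60, 140]
    - [0, 0, 0, 0, 1, 68, 140]
    - [0, 0, 0, 0, 1, 74, 140]

```text
time_s: 11.4
position: [0.433, 0.0595, 0.0676]
orientation: [0.0, 0.653, 0.757, 0.0]
force: [-0.3, -0.2, -1.3]
grip_width: 0.0547
finger_force: 64.0
```

Request:
arm_command:
  rows:
    - [0, 0, 0, 0, 0, 3, 140]
    - [0, 0, 0, 0, 0, 6, 140]
    - [0, 0, 0, 0, 0, 8, 140]
    - [0, 0, 0, 0, 0, 8, 140]

```text
time_s: 11.9
position: [0.4326, 0.0594, 0.0593]
orientation: [-0.0, 0.653, 0.757, -0.0]
force: [0.1, 0.2, -0.5]
grip_width: 0.0546
finger_force: 64.0
```

Request:
arm_command:
  rows:
    - [0, 0, 0, 0, 0, 1, 140]
    - [0, 0, 0, 0, 0, 1, 90]
    - [0, 0, 0, 0, 0, 1, 70]
    - [0, 0, 0, 0, 0, 1, 70]
    - [0, 0, 0, 0, 0, 1, 70]

```text
time_s: 12.52
position: [0.4326, 0.0594, 0.0582]
orientation: [0.0, 0.653, 0.757, 0.0]
force: [0.7, -0.5, 0.4]
grip_width: 0.0622
finger_force: 0.0
```

Request:
arm_command:
  rows:
    - [0, 0, 0, 0, 0, -20, 70]
    - [0, 0, 0, 0, 0, -60, 70]
    - [0, 0, 0, 0, 0, -110, 40]
    - [0, 0, 0, 0, 0, -160, 0]
    - [0, 0, 0, 0, 0, -165, 0]

```text
time_s: 13.15
position: [0.4343, 0.0596, 0.2269]
orientation: [0.002, 0.653, 0.757, 0.002]
force: [0.1, -0.4, -0.4]
grip_width: 0.0853
finger_force: 0.0
```

Run:
```python
from h import *
lids(z=.09);lids("scene")
print(togo([.529,.365,.22]),arm.state()["position"],yaw())
```

```text
wrist (322, 391) ell [ 0.4582 -0.1007] circ 0.4582 -0.1065 r 0.0283 togo [-162.1   -0.2  175.4]
wrist (394, 365) ell [ 0.5223 -0.0608] circ 0.5224 -0.0615 r 0.0244 togo [-132.    69.1  175.7]
wrist (319, 232) ell [0.4324 0.0591] circ 0.4325 0.0589 r 0.0283 togo [ -0.3  -2.1 175.4]
scene (482, 266) ell [0.5309 0.3695] circ 0.5305 0.3692 r 0.0281 togo [292.2 142.3 173.9]
scene (269, 245) ell [ 0.5718 -0.0837] circ 0.5717 -0.0836 r 0.027 togo [-162.   115.9  173.9]
scene (344, 207) ell [0.4269 0.0574] circ 0.4264 0.0591 r 0.0278 togo [ -1.2  -6.6 173.7]
scene (272, 204) ell [ 0.4533 -0.1068] circ 0.4531 -0.1068 r 0.0281 togo [-167.4   -4.7  173.7]
[288.1 140.    3.9] [0.43302765 0.05945291 0.22369031] 0.148
```

Request:
arm_command:
  rows:
    - [0, 0, 0, 50, 24, -5, 0]
    - [0, 0, 0, 104, 51, -5, 0]
    - [0, 0, 0, 158, 77, -5, 0]
    - [0, 0, 0, 212, 103, -5, 0]
    - [0, 0, 0, 260, 126, -5, 0]

```text
time_s: 13.88
position: [0.5186, 0.3369, 0.2257]
orientation: [-0.0, 0.653, 0.758, -0.002]
force: [-0.1, 0.3, 0.5]
grip_width: 0.0854
finger_force: 0.0
```

Request:
arm_command:
  rows:
    - [0, 0, 0, 28, 14, 5, 0]
    - [0, 0, 0, 28, 14, 5, 0]
    - [0, 0, 0, 28, 14, 5, 0]
    - [0, 0, 0, 28, 14, 5, 0]

```text
time_s: 14.38
position: [0.5284, 0.3637, 0.2234]
orientation: [0.0, 0.653, 0.757, -0.0]
force: [0.5, -0.2, -1.0]
grip_width: 0.0853
finger_force: 0.0
```

Run:
```python
from h import *
lids();print(arm.state()["position"],yaw())
```

```text
wrist (324, 228) ell [0.5289 0.3663] circ 0.5301 0.3684 r 0.0276 togo [  2.5   0.7 173.7]
[0.5284848  0.36375897 0.22368711] 0.1468
```

Request:
arm_command:
  rows:
    - [0, 0, 0, 4, 1, 40, 0]
    - [0, 0, 0, 4, 1, 90, 0]
    - [0, 0, 0, 4, 1, 130, 0]
    - [0, 0, 0, 4, 1, 160, 0]
    - [0, 0, 0, 4, 1, 173, 0]

```text
time_s: 15.05
position: [0.5282, 0.3676, 0.0489]
orientation: [-0.0, 0.653, 0.757, -0.001]
force: [0.0, -0.5, -0.5]
grip_width: 0.0855
finger_force: 0.0
```

Request:
arm_command:
  rows:
    - [0, 0, 0, 0, 0, 0, 0]
    - [0, 0, 0, 0, 0, 0, 140]
    - [0, 0, 0, 0, 0, 0, 140]
    - [0, 0, 0, 0, 0, 0, 140]
    - [0, 0, 0, 0, 0, 0, 140]

```text
time_s: 15.68
position: [0.5298, 0.3697, 0.0524]
orientation: [0.0, 0.653, 0.757, 0.002]
force: [-0.9, -0.7, 7.0]
grip_width: 0.0546
finger_force: 63.5
```

Request:
arm_command:
  rows:
    - [0, 0, 0, 0, 0, 0, 140]
    - [0, 0, 0, 0, 0, -50, 140]
    - [0, 0, 0, 0, 0, -100, 140]
    - [0, 0, 0, 0, 0, -150, 140]
    - [0, 0, 0, 0, 0, -200, 140]

```text
time_s: 16.3
position: [0.5288, 0.3689, 0.2523]
orientation: [0.0, 0.653, 0.757, 0.0]
force: [0.9, -0.8, -2.0]
grip_width: 0.0546
finger_force: 64.0
```

Run:
```python
from h import *
print(togo([.5275,-.0112,.25]),arm.state()["position"],yaw(),arm.state()["qpos"])
```

```text
[-375.8  -57.4    2.2] [0.5287758  0.36891089 0.25228505] 0.1481 [ 6.09183474e-01  3.65009007e-01  3.12870342e-01  1.51806528e+00
 -5.04819568e-05  2.03185126e+00]
```

Request:
arm_command:
  rows:
    - [0, 0, 0, -60, -9, 0, 140]
    - [0, 0, 0, -120, -18, 0, 140]
    - [0, 0, 0, -180, -27, 0, 140]
    - [0, 0, 0, -240, -37, 0, 140]
    - [0, 0, 0, -300, -46, 0, 140]

```text
time_s: 16.92
position: [0.5274, 0.0637, 0.2507]
orientation: [0.0, 0.653, 0.758, 0.0]
force: [0.6, 0.1, -1.9]
grip_width: 0.0545
finger_force: 64.3
```

Request:
arm_command:
  rows:
    - [0, 0, 0, -55, -8, 20, 140]
    - [0, 0, 0, -76, -12, 60, 140]
    - [0, 0, 0, -76, -12, 100, 140]
    - [0, 0, 0, -76, -12, 110, 140]
    - [0, 0, 0, -76, -12, 110, 140]

```text
time_s: 17.55
position: [0.527, -0.0112, 0.1407]
orientation: [-0.0, 0.653, 0.758, -0.0]
force: [0.2, -0.7, -1.8]
grip_width: 0.0544
finger_force: 64.3
```

Run:
```python
from h import *
print(togo([.5275,-.0112,.058]),arm.state()["position"],yaw(),arm.state()["force"])
```

```text
[-0.1  0.5 82.7] [ 0.52702529 -0.01117625  0.14068622] 0.1485 [ 0.23160015 -0.65439157 -1.75904539]
```

Request:
arm_command:
  rows:
    - [0, 0, 0, 0, 0, 25, 140]
    - [0, 0, 0, 0, 0, 45, 140]
    - [0, 0, 0, 0, 0, 60, 140]
    - [0, 0, 0, 0, 0, 68, 140]
    - [0, 0, 0, 0, 0, 74, 140]

```text
time_s: 18.18
position: [0.5276, -0.0113, 0.0667]
orientation: [0.0, 0.653, 0.758, 0.0]
force: [-1.6, 0.5, -2.3]
grip_width: 0.0544
finger_force: 64.3
```

Request:
arm_command:
  rows:
    - [0, 0, 0, 0, 0, 3, 140]
    - [0, 0, 0, 0, 0, 6, 140]
    - [0, 0, 0, 0, 0, 8, 140]
    - [0, 0, 0, 0, 0, 8, 140]

```text
time_s: 18.68
position: [0.5272, -0.0115, 0.0585]
orientation: [0.0, 0.653, 0.757, 0.0]
force: [-0.2, -0.4, -0.7]
grip_width: 0.0545
finger_force: 64.4
```

Request:
arm_command:
  rows:
    - [0, 0, 0, 0, 0, 1, 140]
    - [0, 0, 0, 0, 0, 1, 90]
    - [0, 0, 0, 0, 0, 1, 70]
    - [0, 0, 0, 0, 0, 1, 70]
    - [0, 0, 0, 0, 0, 1, 70]

```text
time_s: 19.3
position: [0.5271, -0.0115, 0.0571]
orientation: [-0.0, 0.653, 0.757, -0.0]
force: [0.1, 0.4, -0.6]
grip_width: 0.0621
finger_force: 0.0
```

Request:
arm_command:
  rows:
    - [0, 0, 0, 0, 0, -20, 70]
    - [0, 0, 0, 0, 0, -60, 70]
    - [0, 0, 0, 0, 0, -110, 40]
    - [0, 0, 0, 0, 0, -160, 0]
    - [0, 0, 0, 0, 0, -165, 0]

```text
time_s: 19.92
position: [0.5288, -0.0115, 0.2263]
orientation: [0.003, 0.653, 0.757, 0.002]
force: [-0.1, 0.3, -0.1]
grip_width: 0.0855
finger_force: 0.0
```

Run:
```python
from h import *
lids(z=.09,fn="w4.png");lids("scene",fn="s4.png")
print(arm.state()["position"],yaw())
```

```text
wrist (236, 319) ell [ 0.4641 -0.1043] circ 0.4586 -0.1066 r 0.028 togo [-82.2 -77.9 174.4]
wrist (320, 297) ell [ 0.5367 -0.0716] circ 0.5369 -0.0719 r 0.0241 togo [-60.6  -1.2 174.7]
wrist (320, 232) ell [ 0.5275 -0.0122] circ 0.5276 -0.013 r 0.0283 togo [ -0.5  -1.6 174.6]
wrist (205, 117) ell [0.4265 0.0659] circ 0.4254 0.0644 r 0.0281 togo [ 91.7 -90.  174.2]
scene (269, 245) ell [ 0.5718 -0.0837] circ 0.5717 -0.0836 r 0.027 togo [-78.   32.9 172.8]
scene (305, 233) ell [ 0.5227 -0.0148] circ 0.5224 -0.0126 r 0.0286 togo [ -2.5  -5.5 172.7]
scene (272, 204) ell [ 0.4534 -0.1068] circ 0.4531 -0.1068 r 0.0281 togo [-83.3 -87.6 172.6]
[ 0.52751217 -0.01144198  0.22274942] 0.148
```

View pics/s4.png

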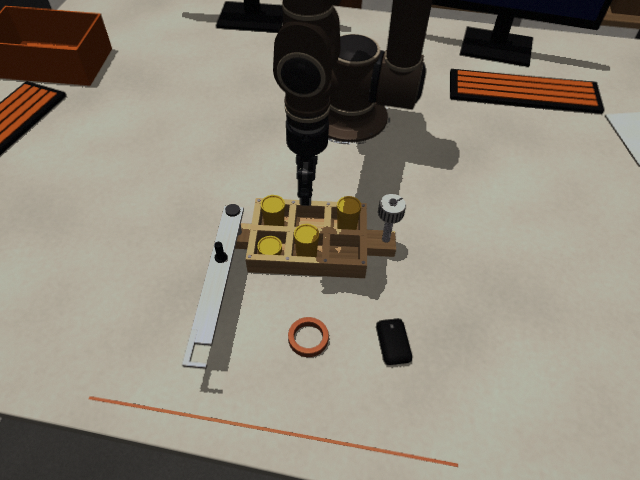

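View pics/w4.png

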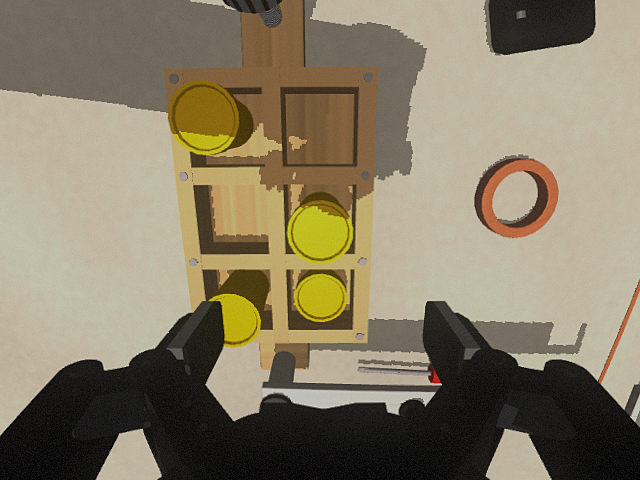

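All three tubs are in the crate, but the one in cell4 now shows its lid at (348,205) in the scene view. It was at (344,207) before, so it may have been knocked. Zooming in.

Run:
```python
from h import *
c=cap("scene");d=cap("side");z=lambda i:cv2.resize(i,(390,390),interpolation=cv2.INTER_CUBIC)
a=z(c["image"][180:280,290:390]);b=z(d["image"][220:340,300:420])
cv2.imwrite("pics/z2.png",np.hstack([a,b]))
hsv=cv2.cvtColor(c["image"],cv2.COLOR_BGR2HSV);m=cv2.inRange(hsv[190:225,330:365],(20,120,50),(38,255,255))
print(cv2.boundingRect(m)); 
for z in(.084,.09,.1):print(z,proj(c,[.4325,.059,z]).round(1),proj(d,[.4325,.059,z]).round(1))
```

```text
(6, 6, 25, 29)
0.084 [344.7 208.4] [383.9 281.4]
0.09 [344.8 206.7] [384.2 278.5]
0.1 [345.1 203.7] [384.6 273.5]
```

View pics/z2.png

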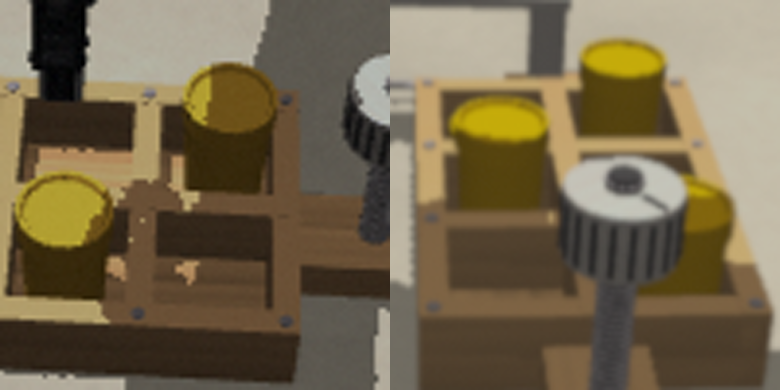

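The cell4 tub is still upright in its cell. It has only slid into the −x,+y corner (about 6 mm each way), so it is fine as is. Next is the bar: hover over the peg, turning the tool so the fingers close along the tangent.

Request:
arm_command:
  rows:
    - [0, 0, 0.18, -40, 20, 0, 0]
    - [0, 0, 0.36, -80, 40, 0, 0]
    - [0, 0, 0.54, -115, 60, 0, 0]
    - [0, 0, 0.72, -150, 75, 0, 0]
    - [0, 0, 0.9, -172, 88, 0, 0]

```text
time_s: 20.75
position: [0.6394, -0.17, 0.2195]
orientation: [-0.001, 0.919, 0.395, -0.002]
force: [-0.1, -0.0, 0.1]
grip_width: 0.0852
finger_force: 0.0
```

Request:
arm_command:
  rows:
    - [0, 0, 0.18, 0, 0, 0, 0]
    - [0, 0, 0.36, 0, 0, 0, 0]
    - [0, 0, 0.54, 0, 0, 0, 0]
    - [0, 0, 0.685, 0, 0, 0, 0]
    - [0, 0, 0.685, 0, 0, 0, 0]

```text
time_s: 21.38
position: [0.6388, -0.1685, 0.2202]
orientation: [-0.001, 0.998, 0.068, -0.002]
force: [-0.7, 0.7, 0.3]
grip_width: 0.0853
finger_force: 0.0
```

Run:
```python
from h import *
w=cap("wrist","w5.png");print(arm.state()["position"],yaw(),proj(w,[.6402,-.1682,.15]),togo([.6402,-.1682,.115]))
```

```text
[ 0.63895519 -0.16847331  0.22058606] -1.4343 [322.48492609 256.15264553] [  1.5   0.  105.6]
```

View pics/w5.png

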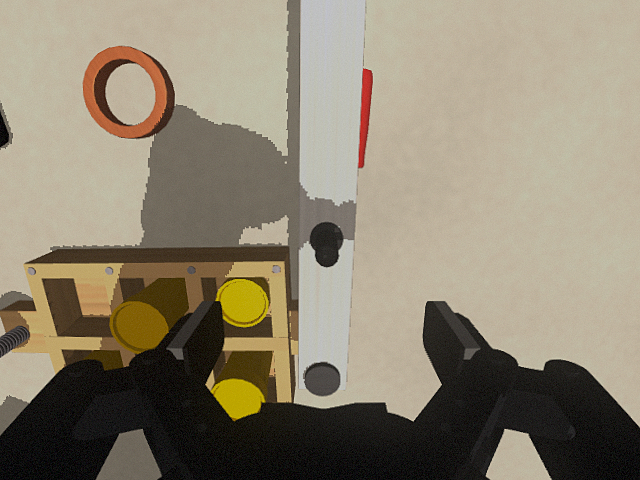

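Peg top at (327,257), within 3 mm of the prediction. Descending and gripping it.

Request:
arm_command:
  rows:
    - [0, 0, 0, 1, 3, 40, 0]
    - [0, 0, 0, 1, 3, 75, 0]
    - [0, 0, 0, 1, 3, 98, 0]
    - [0, 0, 0, 1, 3, 105, 0]
    - [0, 0, 0, 1, 3, 105, 0]

```text
time_s: 22.05
position: [0.6407, -0.1714, 0.1171]
orientation: [-0.0, 0.998, 0.067, -0.0]
force: [0.1, -0.1, -1.2]
grip_width: 0.0856
finger_force: 0.0
```

Request:
arm_command:
  rows:
    - [0, 0, 0, 0, 0, 0, 120]
    - [0, 0, 0, 0, 0, 0, 180]
    - [0, 0, 0, 0, 0, 0, 220]
    - [0, 0, 0, 0, 0, 0, 220]
    - [0, 0, 0, 0, 0, 0, 220]

```text
time_s: 22.68
position: [0.641, -0.1715, 0.1178]
orientation: [0.0, 0.998, 0.067, 0.0]
force: [-1.1, 0.6, 2.3]
grip_width: 0.0139
finger_force: 58.4
```

Request:
arm_command:
  rows:
    - [0, 0, 0, 0, 0, 0, 220]
    - [0, 0, 0, 0, 0, 0, 220]

```text
time_s: 22.92
position: [0.641, -0.1715, 0.1178]
orientation: [0.0, 0.998, 0.067, 0.0]
force: [-1.0, 0.9, 5.1]
grip_width: 0.0145
finger_force: 58.5
```

Run:
```python
from h import *
s=arm.state();p=np.array(s["position"]);pv=np.array([.5114,-.1856]);th=np.arctan2(*(p[:2]-pv)[::-1]);print(p,yaw(),th,np.linalg.norm(p[:2]-pv),s["force"],s["grip_width"])
Ri=rot(s["orientation"]).inv();th0=th;r=np.linalg.norm(p[:2]-pv)
for i in range(1,14):
    a=min(th0+.13*i,1.719);q=np.array([*(pv+r*np.array([np.cos(a),np.sin(a)])),p[2]])
    print(i,round(-(a-th0),3),(Ri.apply(q-p)*1e3).round(1))
```

```text
[ 0.64104568 -0.17147398  0.11783421] -1.437 0.1085305277880068 0.1304129895575139 [-0.97693461  0.89380379  5.07053074] 0.014534977807609812
1 -0.13 [ -0.7 -16.9  -0. ]
2 -0.26 [ -3.5 -33.6  -0. ]
3 -0.39 [ -8.5 -49.8  -0. ]
4 -0.52 [-15.6 -65.2  -0. ]
5 -0.65 [-24.6 -79.6  -0. ]
6 -0.78 [-35.4 -92.6  -0.1]
7 -0.91 [-4.780e+01 -1.042e+02 -1.000e-01]
8 -1.04 [-6.150e+01 -1.141e+02 -1.000e-01]
9 -1.17 [-7.65e+01 -1.22e+02 -1.00e-01]
10 -1.3 [-9.23e+01 -1.28e+02 -1.00e-01]
11 -1.43 [-1.088e+02 -1.319e+02 -1.000e-01]
12 -1.56 [-1.257e+02 -1.336e+02 -1.000e-01]
13 -1.61 [-1.322e+02 -1.337e+02 -1.000e-01]
```

Request:
arm_command:
  rows:
    - [0, 0, -0.13, -1, -17, 0, 220]
    - [0, 0, -0.26, -3.5, -33.6, 0, 220]
    - [0, 0, -0.39, -8.5, -49.8, 0, 220]
    - [0, 0, -0.52, -15.6, -65.2, 0, 220]
    - [0, 0, -0.65, -24.6, -79.6, 0, 220]

```text
time_s: 23.55
position: [0.6065, -0.0952, 0.1178]
orientation: [0.0, 0.923, 0.384, 0.001]
force: [0.1, 0.4, 4.8]
grip_width: 0.0147
finger_force: 59.1
```

Request:
arm_command:
  rows:
    - [0, 0, -0.13, -1, -17, 0, 220]
    - [0, 0, -0.26, -3.5, -33.6, 0, 220]
    - [0, 0, -0.39, -8.5, -49.8, 0, 220]
    - [0, 0, -0.52, -15.6, -65.2, 0, 220]
    - [0, 0, -0.65, -24.6, -79.6, 0, 220]

```text
time_s: 24.18
position: [0.5326, -0.0552, 0.1178]
orientation: [-0.0, 0.752, 0.659, 0.002]
force: [1.9, 4.3, 5.9]
grip_width: 0.0146
finger_force: 59.2
```

Run:
```python
from h import *
s=arm.state();p=np.array(s["position"]);pv=np.array([.5114,-.1856]);th=np.arctan2(*(p[:2]-pv)[::-1]);print(p,yaw(),th,1.719-th,np.linalg.norm(p[:2]-pv),s["force"],s["grip_width"])
q=np.array([*(pv+.1304*np.array([np.cos(1.719),np.sin(1.719)])),p[2]]);print(togo(q))
```

```text
[ 0.53263687 -0.05518186  0.1177776 ] -0.1317 1.409376307964242 0.309623692035758 0.13213590130338 [1.9451347  4.31762139 5.89732324] 0.01458104946387647
[ -6.8 -40.   -0.1]
```

Request:
arm_command:
  rows:
    - [0, 0, -0.1, -1, -13, 0, 220]
    - [0, 0, -0.2, -3, -26, 0, 220]
    - [0, 0, -0.28, -5.5, -36, 0, 220]
    - [0, 0, -0.28, -6.5, -40, 0, 220]
    - [0, 0, -0.28, -6.5, -42, 0, 220]

```text
time_s: 24.8
position: [0.4906, -0.0547, 0.1178]
orientation: [-0.001, 0.654, 0.757, 0.003]
force: [7.5, 11.3, 0.8]
grip_width: 0.0143
finger_force: 58.9
```

Request:
arm_command:
  rows:
    - [0, 0, 0, -0.5, -2, 0, 220]
    - [0, 0, 0, -0.5, -2, 0, 220]

```text
time_s: 25.05
position: [0.4906, -0.0548, 0.1178]
orientation: [-0.0, 0.653, 0.757, 0.005]
force: [9.7, 15.1, -0.2]
grip_width: 0.0139
finger_force: 59.0
```

Run:
```python
from h import *
s=arm.state();p=np.array(s["position"]);pv=np.array([.5114,-.1856]);th=np.arctan2(*(p[:2]-pv)[::-1]);print(p,yaw(),1.719-th,np.linalg.norm(p[:2]-pv),s["force"])
c=cap("scene");d=cap("side");z=lambda i:cv2.resize(i,(390,390),interpolation=cv2.INTER_CUBIC)
cv2.imwrite("pics/z3.png",np.hstack([z(c["image"][170:300,270:400+0]),z(d["image"][220:350,300:430])]))
```

```text
[ 0.49064005 -0.0547656   0.11783575] 0.1466 -0.009157911839131172 0.13247118374131744 [ 9.69687216 15.09666438 -0.22308403]
```

View pics/z3.png

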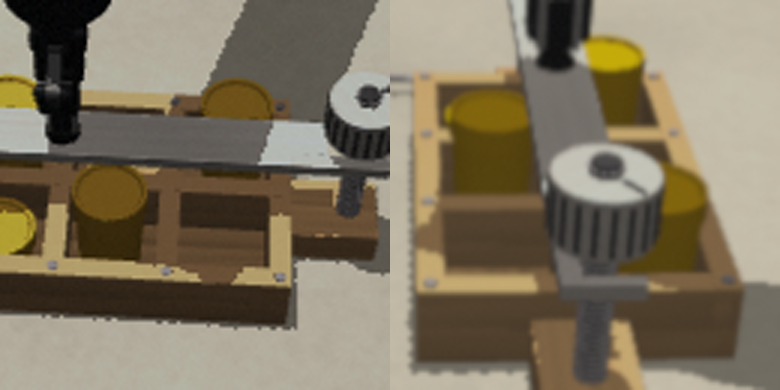

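The bar is closed against its stop: the tangential force is about 10 N, far above friction, and nothing moves. The fork is round the stud in both views. Releasing.

Request:
arm_command:
  rows:
    - [0, 0, 0, 0, 0, 0, 180]
    - [0, 0, 0, 0, 0, 0, 120]
    - [0, 0, 0, 0, 0, 0, 120]
    - [0, 0, 0, 0, 0, -40, 120]
    - [0, 0, 0, 0, 0, -100, 60]

```text
time_s: 25.78
position: [0.4864, -0.0584, 0.2166]
orientation: [-0.002, 0.655, 0.756, -0.001]
force: [1.5, -0.0, 0.6]
grip_width: 0.0618
finger_force: 0.0
```

Run:
```python
from h import *
d=cap("side");c=cap("scene")
# peg top, ring top estimates
print(arm.state()["position"],arm.state()["force"])
# ring top-centre: stud top circle; triangulate ring top disc centre from both views
for k,n in((c,"scene"),(d,"side")):
    g=cv2.cvtColor(k["image"],cv2.COLOR_BGR2GRAY);u,v=proj(k,[.4591,.1605,.15]);print(n,proj(k,[.4591,.1605,.141]).round(1),proj(k,[.4591,.1605,.155]).round(1),proj(k,[.4591,.1605,.162]).round(1))
z=lambda i:cv2.resize(i,(400,400),interpolation=cv2.INTER_CUBIC)
cv2.imwrite("pics/z4.png",np.hstack([z(c["image"][180:230,365:415]),z(d["image"][250:330,330:410])]))
```

```text
[ 0.49016316 -0.05890534  0.22347397] [ 0.10323134 -0.21030562  0.17525951]
scene [390.6 207.4] [391.4 203.1] [391.8 200.9]
side [369.8 283.6] [370.4 275.4] [370.7 271.3]
```

View pics/z4.png

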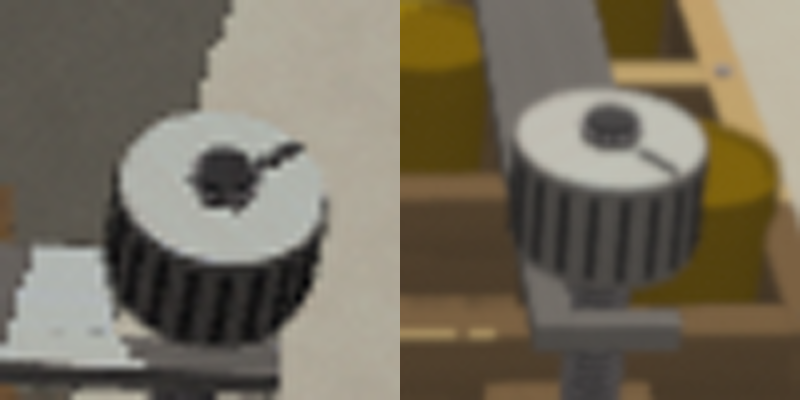

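Ring top centre: scene (392.8,203.5), side (372.4,277.6). That puts it near (0.458,0.163) with the top at about 0.152, roughly 1.4 turns to go. Moving over it while winding the wrist back.

Request:
arm_command:
  rows:
    - [0, 0, -0.18, 55, 0, -12, 0]
    - [0, 0, -0.36, 110, 0, -12, 0]
    - [0, 0, -0.54, 165, 1, -12, 0]
    - [0, 0, -0.72, 215, 1, -12, 0]
    - [0, 0, -0.9, 224, 2, -12, 0]

```text
time_s: 26.5
position: [0.4572, 0.166, 0.2289]
orientation: [-0.0, 0.256, 0.967, -0.0]
force: [0.3, -1.0, 0.5]
grip_width: 0.0857
finger_force: 0.0
```

Request:
arm_command:
  rows:
    - [0, 0, -0.18, 0, 0, 0, 0]
    - [0, 0, -0.36, 0, 0, 0, 0]
    - [0, 0, -0.54, 0, 0, 0, 0]
    - [0, 0, -0.72, 0, 0, 0, 0]
    - [0, 0, -0.9, 0, 0, 0, 0]

```text
time_s: 27.12
position: [0.4578, 0.1634, 0.229]
orientation: [-0.0, -0.188, 0.982, -0.0]
force: [-0.2, -0.1, 0.1]
grip_width: 0.0853
finger_force: 0.0
```

Request:
arm_command:
  rows:
    - [0, 0, -0.18, 0, 0, 0, 0]
    - [0, 0, -0.36, 0, 0, 0, 0]
    - [0, 0, -0.54, 0, 0, 0, 0]
    - [0, 0, -0.72, 0, 0, 0, 0]
    - [0, 0, -0.9, 0, 0, 0, 0]

```text
time_s: 27.75
position: [0.4578, 0.1633, 0.2289]
orientation: [-0.0, -0.596, 0.803, 0.0]
force: [-0.7, -1.0, 0.0]
grip_width: 0.0854
finger_force: 0.0
```

Request:
arm_command:
  rows:
    - [0, 0, -0.18, 0, 0, 0, 0]
    - [0, 0, -0.36, 0, 0, 0, 0]
    - [0, 0, -0.54, 0, 0, 0, 0]
    - [0, 0, -0.72, 0, 0, 0, 0]
    - [0, 0, -0.9, 0, 0, 0, 0]

```text
time_s: 28.38
position: [0.4578, 0.1633, 0.2289]
orientation: [0.0, 0.886, -0.464, -0.0]
force: [0.5, 0.2, 0.2]
grip_width: 0.0856
finger_force: 0.0
```

Request:
arm_command:
  rows:
    - [0, 0, -0.18, 0, 0, 0, 0]
    - [0, 0, -0.36, 0, 0, 0, 0]
    - [0, 0, -0.54, 0, 0, 0, 0]
    - [0, 0, -0.72, 0, 0, 0, 0]
    - [0, 0, -0.9, 0, 0, 0, 0]

```text
time_s: 29.0
position: [0.4578, 0.1633, 0.2289]
orientation: [0.0, 0.999, -0.032, -0.0]
force: [0.2, 0.5, -1.0]
grip_width: 0.0854
finger_force: 0.0
```

Run:
```python
from h import *
w=cap("wrist","w6.png");s=arm.state();print(s["position"],yaw(),s["qpos"][5],[proj(w,[.4585,.163,z]).round(0) for z in(.152,.162)],togo([.4585,.163,.128]))
```

```text
[0.45775001 0.16334264 0.22894132] -1.6295 -2.7400242202019887 [array([323., 254.]), array([323., 259.])] [  0.8   0.3 100.9]
```

View pics/w6.png

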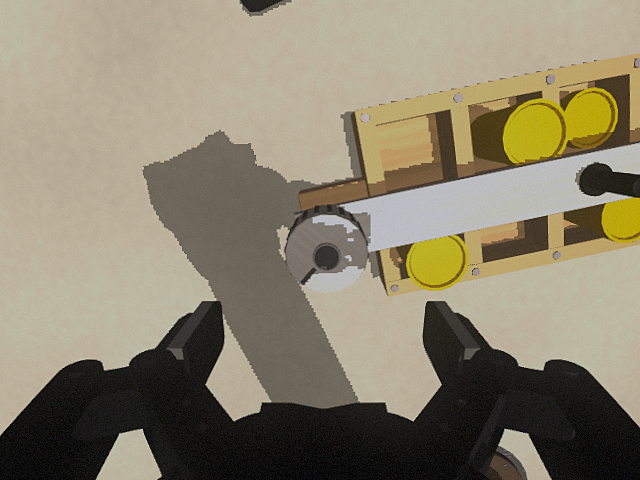

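Stud top at (326,258), within 2 mm of the estimate. Descend and grip the ring.

Request:
arm_command:
  rows:
    - [0, 0, 0, 1, 2, 40, 0]
    - [0, 0, 0, 1, 2, 75, 0]
    - [0, 0, 0, 1, 2, 98, 0]
    - [0, 0, 0, 1, 2, 107, 0]
    - [0, 0, 0, 1, 2, 107, 0]

```text
time_s: 29.68
position: [0.4586, 0.1615, 0.1222]
orientation: [0.0, 0.999, -0.035, -0.0]
force: [0.1, -0.4, 0.0]
grip_width: 0.0853
finger_force: 0.0
```

Request:
arm_command:
  rows:
    - [0, 0, 0, 0, 0, 0, 140]
    - [0, 0, 0, 0, 0, 0, 140]
    - [0, 0, 0, 0, 0, 0, 140]
    - [0, 0, 0, 0, 0, 0, 140]
    - [0, 0, 0, 0, 0, 0, 140]

```text
time_s: 30.3
position: [0.4594, 0.1613, 0.1239]
orientation: [0.0, 0.999, -0.035, 0.001]
force: [-1.2, -3.2, 5.8]
grip_width: 0.0545
finger_force: 62.0
```

Request:
arm_command:
  rows:
    - [0, 0, 0.1, 0, 0, 0, 140]
    - [0, 0, 0.2, 0, 0, 0.2, 140]
    - [0, 0, 0.3, 0, 0, 0.4, 140]
    - [0, 0, 0.4, 0, 0, 0.5, 140]

```text
time_s: 30.8
position: [0.4593, 0.1609, 0.1234]
orientation: [0.0, 0.972, -0.234, 0.001]
force: [-1.8, -4.5, 6.6]
grip_width: 0.0548
finger_force: 62.0
```

Run:
```python
from h import *
s=arm.state();print(s["position"],yaw(),s["qpos"][5],s["force"],s["torque"],s["grip_width"])
```

```text
[0.45929125 0.16089372 0.12337608] -2.0441 -2.3300614674611575 [-1.77226852 -4.51484193  6.5728116 ] [-0.91409526  0.3802034   0.03362927] 0.054830216273415965
```

Turning well at low force. I'll continue the stroke, with 1.15 mm of descent per 0.9 rad.

Request:
arm_command:
  rows:
    - [0, 0, 0.18, 0, 0, 0.23, 140]
    - [0, 0, 0.36, 0, 0, 0.46, 140]
    - [0, 0, 0.54, 0, 0, 0.7, 140]
    - [0, 0, 0.72, 0, 0, 0.92, 140]
    - [0, 0, 0.9, 0, 0, 1.15, 140]

```text
time_s: 31.42
position: [0.4585, 0.1603, 0.1221]
orientation: [0.001, 0.772, -0.635, 0.001]
force: [-4.5, -6.6, 8.5]
grip_width: 0.0546
finger_force: 61.9
```

Request:
arm_command:
  rows:
    - [0, 0, 0.18, 0, 0, 0.23, 140]
    - [0, 0, 0.36, 0, 0, 0.46, 140]
    - [0, 0, 0.54, 0, 0, 0.7, 140]
    - [0, 0, 0.72, 0, 0, 0.92, 140]
    - [0, 0, 0.9, 0, 0, 1.15, 140]

```text
time_s: 32.05
position: [0.4576, 0.1606, 0.1209]
orientation: [-0.001, -0.419, 0.908, -0.001]
force: [-7.8, -5.3, 10.8]
grip_width: 0.0543
finger_force: 62.1
```

Request:
arm_command:
  rows:
    - [0, 0, 0.18, 0, 0, 0.23, 140]
    - [0, 0, 0.36, 0, 0, 0.46, 140]
    - [0, 0, 0.54, 0, 0, 0.7, 140]
    - [0, 0, 0.72, 0, 0, 0.92, 140]
    - [0, 0, 0.9, 0, 0, 1.15, 140]

```text
time_s: 32.67
position: [0.4572, 0.1614, 0.1198]
orientation: [-0.001, 0.017, 1.0, 0.0]
force: [-9.5, -2.4, 10.3]
grip_width: 0.0547
finger_force: 62.2
```

Request:
arm_command:
  rows:
    - [0, 0, 0.18, 0, 0, 0.23, 140]
    - [0, 0, 0.36, 0, 0, 0.46, 140]
    - [0, 0, 0.54, 0, 0, 0.7, 140]
    - [0, 0, 0.72, 0, 0, 0.92, 140]
    - [0, 0, 0.9, 0, 0, 1.15, 140]

```text
time_s: 33.3
position: [0.4576, 0.1622, 0.1187]
orientation: [-0.001, 0.45, 0.893, 0.001]
force: [-7.7, 1.3, 9.2]
grip_width: 0.0548
finger_force: 62.2
```

Request:
arm_command:
  rows:
    - [0, 0, 0.18, 0, 0, 0.23, 140]
    - [0, 0, 0.36, 0, 0, 0.46, 140]
    - [0, 0, 0.54, 0, 0, 0.7, 140]
    - [0, 0, 0.72, 0, 0, 0.92, 140]
    - [0, 0, 0.9, 0, 0, 1.15, 140]

```text
time_s: 33.92
position: [0.4585, 0.1624, 0.1176]
orientation: [-0.001, 0.794, 0.608, 0.001]
force: [-4.2, 1.5, 7.5]
grip_width: 0.0547
finger_force: 62.0
```

Run:
```python
from h import *
s=arm.state();print(s["position"],yaw(),s["qpos"][5],s["force"],s["torque"],s["grip_width"])
```

```text
[0.45854523 0.16244574 0.11763424] -0.2625 2.17257699306064 [-4.21819265  1.53891643  7.51003071] [0.31512737 0.93944691 0.05772926] 0.0547260384064624
```

Request:
arm_command:
  rows:
    - [0, 0, 0.18, 0, 0, 0.23, 140]
    - [0, 0, 0.36, 0, 0, 0.46, 140]
    - [0, 0, 0.54, 0, 0, 0.7, 140]
    - [0, 0, 0.7, 0, 0, 0.9, 140]
    - [0, 0, 0.7, 0, 0, 0.9, 140]

```text
time_s: 34.55
position: [0.4592, 0.162, 0.1168]
orientation: [-0.0, 0.953, 0.301, 0.001]
force: [-2.7, 0.3, 6.0]
grip_width: 0.0545
finger_force: 61.9
```

Request:
arm_command:
  rows:
    - [0, 0, 0, 0, 0, 0, 70]
    - [0, 0, 0, 0, 0, 0, 0]
    - [0, 0, 0, 0, 0, 0, 0]
    - [0, 0, 0, 0, 0, 0, 0]

```text
time_s: 35.05
position: [0.4587, 0.1616, 0.115]
orientation: [0.0, 0.953, 0.302, -0.0]
force: [0.8, 0.6, -0.5]
grip_width: 0.0853
finger_force: 0.0
```

Run:
```python
from h import *
s=arm.state();print(s["position"],yaw(),s["qpos"][5],s["force"],s["torque"],s["grip_width"])
```

```text
[0.45873082 0.16159405 0.11504707] -0.957 2.8665297444099482 [ 0.79469532  0.60096293 -0.49408671] [ 0.04696378 -0.01205221 -0.00552771] 0.08529172939244017
```

Stroke 1 turned about 5.6 rad. Now unwind with the fingers open.

Request:
arm_command:
  rows:
    - [0, 0, -0.18, 0, 0, 0, 0]
    - [0, 0, -0.36, 0, 0, 0, 0]
    - [0, 0, -0.54, 0, 0, 0, 0]
    - [0, 0, -0.72, 0, 0, 0, 0]
    - [0, 0, -0.9, 0, 0, 0, 0]

```text
time_s: 35.67
position: [0.4587, 0.1616, 0.1151]
orientation: [-0.0, 0.725, 0.689, -0.0]
force: [0.8, -0.8, -0.9]
grip_width: 0.0858
finger_force: 0.0
```

Request:
arm_command:
  rows:
    - [0, 0, -0.18, 0, 0, 0, 0]
    - [0, 0, -0.36, 0, 0, 0, 0]
    - [0, 0, -0.54, 0, 0, 0, 0]
    - [0, 0, -0.72, 0, 0, 0, 0]
    - [0, 0, -0.9, 0, 0, 0, 0]

```text
time_s: 36.3
position: [0.4587, 0.1616, 0.1151]
orientation: [-0.0, 0.353, 0.936, -0.0]
force: [-0.4, -0.1, -0.2]
grip_width: 0.0853
finger_force: 0.0
```

Request:
arm_command:
  rows:
    - [0, 0, -0.18, 0, 0, 0, 0]
    - [0, 0, -0.36, 0, 0, 0, 0]
    - [0, 0, -0.54, 0, 0, 0, 0]
    - [0, 0, -0.72, 0, 0, 0, 0]
    - [0, 0, -0.9, 0, 0, 0, 0]

```text
time_s: 36.92
position: [0.4587, 0.1616, 0.1151]
orientation: [-0.0, -0.089, 0.996, -0.0]
force: [0.9, 0.6, 0.0]
grip_width: 0.0853
finger_force: 0.0
```

Request:
arm_command:
  rows:
    - [0, 0, -0.18, 0, 0, 0, 0]
    - [0, 0, -0.36, 0, 0, 0, 0]
    - [0, 0, -0.54, 0, 0, 0, 0]
    - [0, 0, -0.72, 0, 0, 0, 0]
    - [0, 0, -0.9, 0, 0, 0, 0]

```text
time_s: 37.55
position: [0.4587, 0.1616, 0.115]
orientation: [-0.0, -0.513, 0.858, 0.0]
force: [-0.4, 0.3, 0.4]
grip_width: 0.0855
finger_force: 0.0
```

Request:
arm_command:
  rows:
    - [0, 0, -0.18, 0, 0, 0, 0]
    - [0, 0, -0.36, 0, 0, 0, 0]
    - [0, 0, -0.54, 0, 0, 0, 0]
    - [0, 0, -0.72, 0, 0, 0, 0]
    - [0, 0, -0.9, 0, 0, 0, 0]

```text
time_s: 38.17
position: [0.4587, 0.1616, 0.115]
orientation: [0.0, 0.836, -0.549, -0.0]
force: [-0.3, -0.2, 0.1]
grip_width: 0.0851
finger_force: 0.0
```

Request:
arm_command:
  rows:
    - [0, 0, -0.18, 0, 0, 0, 0]
    - [0, 0, -0.36, 0, 0, 0, 0]
    - [0, 0, -0.54, 0, 0, 0, 0]
    - [0, 0, -0.72, 0, 0, 0, 0]
    - [0, 0, -0.9, 0, 0, 0, 0]

```text
time_s: 38.8
position: [0.4587, 0.1616, 0.1151]
orientation: [0.0, 0.991, -0.131, -0.0]
force: [0.8, -0.5, -0.9]
grip_width: 0.0853
finger_force: 0.0
```

Request:
arm_command:
  rows:
    - [0, 0, 0, 0, 0, 0, 140]
    - [0, 0, 0, 0, 0, 0, 140]
    - [0, 0, 0, 0, 0, 0, 140]
    - [0, 0, 0, 0, 0, 0, 140]
    - [0, 0, 0, 0, 0, 0, 140]

```text
time_s: 39.42
position: [0.4587, 0.1613, 0.1155]
orientation: [0.0, 0.991, -0.135, 0.0]
force: [-2.3, -2.2, 5.6]
grip_width: 0.0544
finger_force: 62.4
```

Request:
arm_command:
  rows:
    - [0, 0, 0.18, 0, 0, 0.23, 140]
    - [0, 0, 0.36, 0, 0, 0.46, 140]
    - [0, 0, 0.54, 0, 0, 0.7, 140]
    - [0, 0, 0.72, 0, 0, 0.92, 140]
    - [0, 0, 0.9, 0, 0, 1.15, 140]

```text
time_s: 40.05
position: [0.4584, 0.161, 0.1144]
orientation: [0.001, 0.832, -0.555, 0.0]
force: [-3.7, -3.9, 6.8]
grip_width: 0.0545
finger_force: 62.3
```

Run:
```python
from h import *
s=arm.state();print(s["position"],yaw(),s["qpos"][5],s["force"],s["torque"],s["grip_width"])
```

```text
[0.45844143 0.1609861  0.11437382] -2.7476 -1.6263526261840813 [-3.68016352 -3.94202341  6.80857951] [-0.80115658  0.66858849  0.09243926] 0.05447451188860106
```

Request:
arm_command:
  rows:
    - [0, 0, 0.18, 0, 0, 0.23, 140]
    - [0, 0, 0.36, 0, 0, 0.46, 140]
    - [0, 0, 0.54, 0, 0, 0.7, 140]
    - [0, 0, 0.72, 0, 0, 0.92, 140]
    - [0, 0, 0.9, 0, 0, 1.15, 140]

```text
time_s: 40.67
position: [0.4581, 0.161, 0.1132]
orientation: [-0.001, -0.508, 0.862, -0.0]
force: [-5.2, -3.1, 6.8]
grip_width: 0.0542
finger_force: 62.3
```

```bash
cat > r.py <<'E'
from h import *
s=arm.state();print(s["position"],yaw(),s["qpos"][5],s["force"],s["torque"],s["grip_width"])
E
python3 r.py
```

```text
[0.45808476 0.1610284  0.11320157] 2.6357 -0.726359041789026 [-5.18768657 -3.0976035   6.78113842] [-0.73007573  0.86926961  0.07536759] 0.05417502434354118
```

Request:
arm_command:
  rows:
    - [0, 0, 0.15, 0, 0, 0.2, 140]
    - [0, 0, 0.3, 0, 0, 0.4, 140]
    - [0, 0, 0.45, 0, 0, 0.6, 140]

```text
time_s: 41.05
position: [0.4579, 0.1611, 0.1126]
orientation: [-0.001, -0.303, 0.953, -0.0]
force: [-3.9, -3.8, 7.4]
grip_width: 0.0542
finger_force: 62.4
```

```bash
python3 r.py
```

```text
[0.45793663 0.16112906 0.11259603] 2.1867 -0.2773438903242489 [-3.87438185 -3.84213678  7.42507998] [-0.65473546  1.04594067  0.05588886] 0.054244881086486965
```

Request:
arm_command:
  rows:
    - [0, 0, 0.1, 0, 0, 0.15, 140]
    - [0, 0, 0.2, 0, 0, 0.3, 140]
    - [0, 0, 0.3, 0, 0, 0.4, 140]

```text
time_s: 41.42
position: [0.4579, 0.1612, 0.1123]
orientation: [-0.001, -0.158, 0.987, -0.0]
force: [-6.0, -1.9, 7.2]
grip_width: 0.0549
finger_force: 62.4
```

```bash
python3 r.py
```

```text
[0.45791498 0.16122025 0.11226291] 1.8885 0.020949214225309973 [-6.04569822 -1.91000869  7.23399803] [-0.56919861  1.08700034  0.06782784] 0.05490862306332293
```

Request:
arm_command:
  rows:
    - [0, 0, 0.12, 0, 0, 0.15, 140]
    - [0, 0, 0.24, 0, 0, 0.3, 140]
    - [0, 0, 0.36, 0, 0, 0.45, 140]

```text
time_s: 41.8
position: [0.4578, 0.1614, 0.1118]
orientation: [-0.001, 0.021, 1.0, -0.0]
force: [-5.5, -2.2, 7.7]
grip_width: 0.0547
finger_force: 62.4
```

```bash
python3 r.py
```

```text
[0.45784796 0.16136355 0.11177262] 1.5279 0.3816910571024722 [-5.50164618 -2.17799555  7.67303338] [-0.52227417  1.10649591  0.08420824] 0.054746674830482615
```

Request:
arm_command:
  rows:
    - [0, 0, 0.12, 0, 0, 0.15, 140]
    - [0, 0, 0.24, 0, 0, 0.3, 140]
    - [0, 0, 0.36, 0, 0, 0.45, 140]

```text
time_s: 42.18
position: [0.4579, 0.1615, 0.1113]
orientation: [-0.001, 0.2, 0.98, -0.0]
force: [-5.2, -0.9, 7.6]
grip_width: 0.0548
finger_force: 62.4
```

```bash
python3 r.py
```

```text
[0.45788329 0.16152647 0.11133889] 1.168 0.7416398950030646 [-5.24685338 -0.9456773   7.6061118 ] [-0.39238318  1.12386469  0.14332245] 0.05481302472895321
```

Request:
arm_command:
  rows:
    - [0, 0, 0.1, 0, 0, 0.12, 140]
    - [0, 0, 0.2, 0, 0, 0.25, 140]

```text
time_s: 42.42
position: [0.4579, 0.1616, 0.1111]
orientation: [-0.001, 0.297, 0.955, -0.0]
force: [-4.1, -2.0, 7.4]
grip_width: 0.055
finger_force: 62.5
```

```bash
python3 r.py
```

```text
[0.45790777 0.1615713  0.11107417] 0.9687 0.9409661522140804 [-4.14965949 -1.9843928   7.42053431] [-0.33142451  0.99391796  0.07325486] 0.054994404110782255
```

Request:
arm_command:
  rows:
    - [0, 0, 0.1, 0, 0, 0.12, 140]
    - [0, 0, 0.2, 0, 0, 0.25, 140]

```text
time_s: 42.68
position: [0.458, 0.1617, 0.1109]
orientation: [-0.001, 0.39, 0.921, -0.0]
force: [-4.9, -0.9, 7.2]
grip_width: 0.0546
finger_force: 62.5
```

```bash
python3 r.py
```

```text
[0.45798046 0.16166118 0.11085014] 0.7687 1.140997761171325 [-4.92120647 -0.86483213  7.15336299] [-0.33346024  1.00100403  0.0359234 ] 0.05460345961100313
```

Request:
arm_command:
  rows:
    - [0, 0, 0.1, 0, 0, 0.12, 140]
    - [0, 0, 0.2, 0, 0, 0.25, 140]

```text
time_s: 42.92
position: [0.458, 0.1617, 0.1106]
orientation: [-0.001, 0.48, 0.877, -0.0]
force: [-4.6, -1.1, 7.7]
grip_width: 0.0545
finger_force: 62.4
```

```bash
python3 r.py
```

```text
[0.45802331 0.16170662 0.11058299] 0.5687 1.3410197574367635 [-4.55003358 -1.13461763  7.67320418] [-0.18908329  0.89700717  0.06313156] 0.054487567624967856
```

Request:
arm_command:
  rows:
    - [0, 0, 0.12, 0, 0, 0.15, 140]
    - [0, 0, 0.24, 0, 0, 0.3, 140]
    - [0, 0, 0.36, 0, 0, 0.45, 140]

```text
time_s: 43.3
position: [0.4582, 0.1618, 0.1101]
orientation: [-0.0, 0.63, 0.777, -0.0]
force: [-3.4, -0.5, 5.8]
grip_width: 0.0545
finger_force: 62.4
```

```bash
python3 r.py
```

```text
[0.45816333 0.16178924 0.1101268 ] 0.2081 1.7016749325402163 [-3.40986336 -0.51439933  5.80559021] [-0.14735614  0.82908033  0.07959548] 0.0545014731532066
```

Request:
arm_command:
  rows:
    - [0, 0, 0.12, 0, 0, 0.15, 140]
    - [0, 0, 0.24, 0, 0, 0.3, 140]
    - [0, 0, 0.36, 0, 0, 0.45, 140]

```text
time_s: 43.68
position: [0.4583, 0.1618, 0.1097]
orientation: [-0.0, 0.759, 0.651, -0.0]
force: [-4.2, -1.4, 7.3]
grip_width: 0.0548
finger_force: 62.4
```

```bash
python3 r.py
python3 - <<'E'
from h import *
d=cap("side");cv2.imwrite("pics/z5.png",cv2.resize(d["image"][240:340,310:430],(720,600),interpolation=cv2.INTER_CUBIC))
E
```

```text
[0.45829287 0.16179707 0.1096643 ] -0.1519 2.061617518322232 [-4.24041042 -1.43464615  7.2796087 ] [-0.14022726  0.74409075  0.01950957] 0.054819085769800595
```

View pics/z5.png

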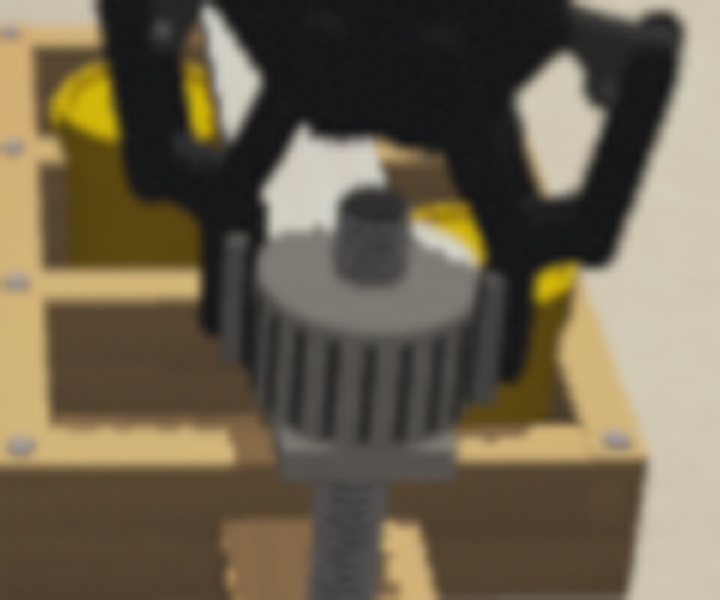

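The ring is almost on the bar, with its lower edge at (370,440) just above the fork. Continuing.

Request:
arm_command:
  rows:
    - [0, 0, 0.12, 0, 0, 0.15, 140]
    - [0, 0, 0.24, 0, 0, 0.3, 140]
    - [0, 0, 0.36, 0, 0, 0.45, 140]

```text
time_s: 44.1
position: [0.4584, 0.1618, 0.1092]
orientation: [-0.0, 0.863, 0.505, -0.0]
force: [-3.2, -0.9, 5.8]
grip_width: 0.0541
finger_force: 62.3
```

```bash
python3 r.py
```

```text
[0.45843719 0.16177305 0.10921589] -0.5119 2.4216433668312516 [-3.23751485 -0.91250521  5.8420121 ] [-0.21298179  0.61178573  0.04484252] 0.05414560422994224
```

Request:
arm_command:
  rows:
    - [0, 0, 0.1, 0, 0, 0.12, 140]
    - [0, 0, 0.2, 0, 0, 0.25, 140]
    - [0, 0, 0.3, 0, 0, 0.38, 140]
    - [0, 0, 0.42, 0, 0, 0.5, 140]

```text
time_s: 44.6
position: [0.4586, 0.1616, 0.1087]
orientation: [-0.0, 0.949, 0.314, 0.0]
force: [-2.7, -1.6, 5.8]
grip_width: 0.055
finger_force: 62.3
```

```bash
python3 r.py
```

```text
[0.4585805  0.16164644 0.10870988] -0.9319 2.841487050538744 [-2.72282631 -1.59191576  5.75128052] [-0.3370808   0.48855365  0.07555603] 0.05497337682349924
```

No stop yet after about 11 rad; at most 1.6 rad remains. One more unwind, raised 2 mm.

Request:
arm_command:
  rows:
    - [0, 0, 0, 0, 0, 0, 70]
    - [0, 0, 0, 0, 0, 0, 0]
    - [0, 0, 0, 0, 0, 0, 0]
    - [0, 0, 0, 0, 0, -2, 0]

```text
time_s: 45.1
position: [0.4587, 0.1616, 0.1102]
orientation: [-0.0, 0.949, 0.317, -0.0]
force: [-0.2, -0.2, -0.3]
grip_width: 0.0854
finger_force: 0.0
```

Request:
arm_command:
  rows:
    - [0, 0, -0.18, 0, 0, 0, 0]
    - [0, 0, -0.36, 0, 0, 0, 0]
    - [0, 0, -0.54, 0, 0, 0, 0]
    - [0, 0, -0.72, 0, 0, 0, 0]
    - [0, 0, -0.9, 0, 0, 0, 0]

```text
time_s: 45.72
position: [0.4588, 0.1617, 0.1105]
orientation: [0.0, 0.714, 0.7, 0.0]
force: [-1.1, 0.0, 0.8]
grip_width: 0.0856
finger_force: 0.0
```

Request:
arm_command:
  rows:
    - [0, 0, -0.18, 0, 0, 0, 0]
    - [0, 0, -0.36, 0, 0, 0, 0]
    - [0, 0, -0.54, 0, 0, 0, 0]
    - [0, 0, -0.72, 0, 0, 0, 0]
    - [0, 0, -0.9, 0, 0, 0, 0]

```text
time_s: 46.35
position: [0.4588, 0.1616, 0.1104]
orientation: [0.0, 0.339, 0.941, 0.0]
force: [-0.4, 0.1, 0.3]
grip_width: 0.0853
finger_force: 0.0
```

Request:
arm_command:
  rows:
    - [0, 0, -0.18, 0, 0, 0, 0]
    - [0, 0, -0.36, 0, 0, 0, 0]
    - [0, 0, -0.54, 0, 0, 0, 0]
    - [0, 0, -0.72, 0, 0, 0, 0]
    - [0, 0, -0.9, 0, 0, 0, 0]

```text
time_s: 46.98
position: [0.4588, 0.1617, 0.1105]
orientation: [0.0, -0.104, 0.995, 0.0]
force: [-0.2, -0.7, -0.1]
grip_width: 0.0855
finger_force: 0.0
```

Request:
arm_command:
  rows:
    - [0, 0, 0, 0, 0, 0, 140]
    - [0, 0, 0, 0, 0, 0, 140]
    - [0, 0, 0, 0, 0, 0, 140]
    - [0, 0, 0, 0, 0, 0, 140]
    - [0, 0, 0, 0, 0, 0, 140]

```text
time_s: 47.6
position: [0.4589, 0.1615, 0.1108]
orientation: [0.0, -0.1, 0.995, -0.0]
force: [-2.4, -1.6, 5.1]
grip_width: 0.0545
finger_force: 62.5
```

Request:
arm_command:
  rows:
    - [0, 0, 0.12, 0, 0, 0.15, 140]
    - [0, 0, 0.24, 0, 0, 0.3, 140]
    - [0, 0, 0.36, 0, 0, 0.45, 140]

```text
time_s: 47.98
position: [0.4589, 0.1613, 0.1103]
orientation: [0.0, 0.081, 0.997, -0.0]
force: [-0.6, -2.0, 5.5]
grip_width: 0.0543
finger_force: 62.5
```

```bash
python3 r.py
```

```text
[0.45886688 0.16127036 0.11027098] 1.4083 0.5010280663144773 [-0.57194251 -2.02565604  5.5434621 ] [-0.58856857  0.24785093  0.09315781] 0.054319415183359934
```

Request:
arm_command:
  rows:
    - [0, 0, 0.12, 0, 0, 0.15, 140]
    - [0, 0, 0.24, 0, 0, 0.3, 140]
    - [0, 0, 0.36, 0, 0, 0.45, 140]

```text
time_s: 48.35
position: [0.4588, 0.1611, 0.1098]
orientation: [0.0, 0.258, 0.966, -0.001]
force: [-2.3, -4.2, 6.6]
grip_width: 0.0546
finger_force: 62.4
```

```bash
python3 r.py
```

```text
[0.45878071 0.16107912 0.10981686] 1.049 0.8603326437717178 [-2.29777785 -4.23768874  6.61339012] [-0.85206842  0.37335258  1.05826928] 0.054627649559554084
```

The torque jumped to 1.06 N m, so the ring has seated. A small confirming twist.

Request:
arm_command:
  rows:
    - [0, 0, 0.03, 0, 0, 0, 140]
    - [0, 0, 0.06, 0, 0, 0, 140]
    - [0, 0, 0.06, 0, 0, 0, 140]

```text
time_s: 48.72
position: [0.4588, 0.1611, 0.1098]
orientation: [0.001, 0.283, 0.959, -0.001]
force: [-1.1, -5.1, 5.1]
grip_width: 0.0543
finger_force: 62.4
```

```bash
python3 r.py
```

```text
[0.45875096 0.16109364 0.1098083 ] 0.9969 0.9128540721349919 [-1.13346763 -5.11782623  5.11132045] [-1.05171237  0.32189526  2.09613417] 0.05425055126000781
```

Seated hard at 2.1 N m. Release, lift and check.

Request:
arm_command:
  rows:
    - [0, 0, 0, 0, 0, 0, 70]
    - [0, 0, 0, 0, 0, 0, 0]
    - [0, 0, 0, 0, 0, 0, 0]
    - [0, 0, 0, 0, 0, -30, 0]
    - [0, 0, 0, 0, 0, -80, 0]

```text
time_s: 49.35
position: [0.4576, 0.1613, 0.1886]
orientation: [-0.002, 0.285, 0.959, -0.001]
force: [0.1, 0.9, -0.1]
grip_width: 0.0853
finger_force: 0.0
```

Request:
arm_command:
  rows:
    - [0, 0, 0, 0, 0, -50, 0]
    - [0, 0, 0, 0, 0, -100, 0]
    - [0, 0, 0, 0, 0, -100, 0]

```text
time_s: 49.72
position: [0.4602, 0.1622, 0.2935]
orientation: [0.003, 0.285, 0.959, 0.002]
force: [-0.3, -0.9, -0.7]
grip_width: 0.0855
finger_force: 0.0
```

Run:
```python
from h import *
c=cap("scene");d=cap("side")
cv2.imwrite("pics/fin.png",np.hstack([cv2.resize(c["image"][170:290,230:410],(400,300),interpolation=cv2.INTER_CUBIC),cv2.resize(d["image"][190:350,270:450],(400,300),interpolation=cv2.INTER_CUBIC)]))
```

```text
(no output)
```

View pics/fin.png

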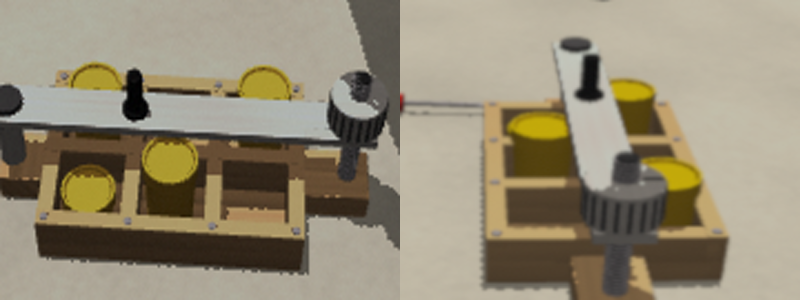

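The three tubs are upright in their cells, the bar is closed over them, and the ring sits on the bar. Handing in.

```bash
python3 -c "
from bench import arm
print(arm.close_job())"
```

```text
the job is handed in; nothing more can be done
None
```

The job is done and handed in at about 50 s: all three tubs stand upright in empty cells, the bar is closed with its fork round the stud, and the ring is screwed down hard on it; one tub slid about 6 mm into the corner of its cell along the way.

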